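# Unhook a circuit-board carrier from under the fume nozzle and rack it

## Robot

A 7-joint arm with a two-finger parallel gripper is mounted at the origin on the work surface. World frame = base frame: x ahead of the robot, y to its left, z up, the work surface at z = 0. Lengths are in m, angles in rad, forces in N, time in s.
With the tool pointing down it reaches from about 0.4 to 0.875 m from the base axis. Payload 19.3 kg.
Tool frame: the origin (TCP) lies on the centre line of the jaws, within the pads' length; the fingertips stand 14 mm ahead of it and the grasp point (between the pads) lies 5 mm behind it; z points along the fingers, y is the line along which they close (so a half turn about z gives the same grasp; the last joint's range is limited). The gripper opens to 85 mm and grips with 20 to 120 N. Pads are 22 mm wide; open, the fingers measure 114 mm over their backs; the gripper's body (76 mm by 85 mm) begins 54 mm behind the grasp point. The pads swing forward as they close: fully open they stand 13 mm farther back than shut.
Start: joints at [-1.346, 0.521, -0.036, 1.599, 0.021, 1.021, -0.113], TCP at [0.182, 0.598, 0.245] pointing down, gripper open.
Joint ranges: [-2.91, 2.91], [-0.3, 2.13], [-1.5, 1.42], [0.17, 2.43], [-1.26, 4.41], [0.16, 1.93], [-2.52, 2.52]. Speed limits (rad/s): [1.89, 1.89, 2.39, 2.39, 3.01, 3.01, 3.01].

## Interface

Orientations are given as [roll, pitch, yaw] about the fixed x, y, z axes, in that order (R = Rz(yaw) Ry(pitch) Rx(roll)).
In Python, from workcell import bot, grab_frame, regions_of gives the robot as it stands. The module is installed in compiled form; this text tells all that it offers.
- The arm moves only by the tool play_rows, never from a script. Its argument "plan" is a list of rows, each a list of 3 entries, a list of its own where there are three numbers: the shift along the tool's x, y, z in units of 2.5 cm (1.0 is 2.5 cm), then the turn, a rotation vector about the tool's x, y, z in units of 0.15 rad (1.0 is 0.15 rad), then the closure, from -1 (fully open) to 1 (shut). In form: [[[tx, ty, tz], [rx, ry, rz], jaw], ...]. A call has 1 to 20 rows; each row shifts and turns the commanded pose from where the row before left it, along the tool's axes as they then stand; what a row does not reach is not made up. A row lasts 1/8 s, in which the tool goes at most 62.5 mm and 10.7 degrees, less where a joint would pass 70% of its speed; a pose out of reach is approached as far as the arm can. A call with a number of a shift or a turn outside -1 to 1 is refused whole. A call with a gripper value outside its range is refused whole. The fingers move at their own pace and stop on an object; "newtons" is the grip in N (left out, the last holds). Time passes only in rows, so rows that do not move let the fingers close. It gives the time, the measured TCP pose, the force, the opening and the grip force at its end, in the units of the state.
- bot.observe(): the state, without advancing time (a new reading comes with each control period).
- grab_frame(name): name is "side" or "top"; returns a dict with "pixels" (384x512x3 uint8, red, green, blue), "depth" (384x512 float32, m along the optical axis (not along the pixel's ray), 0 where there is no reading), "camera_matrix" (3x3 intrinsics, pixels), "R" (3x3) and "t" (3): a world point X has camera coordinates R X + t. Camera axes: x right, y down, z forward; pixel columns grow to the right and rows downward; lengths in m; the calibration is good to about 2 mm. A picture is of the moment at which its call begins.
- bot.job_done(): hands the job in; it is judged then, once.
Trained networks look in the newest picture that a camera, given by its name, has taken for a name from the list of things; names that differ only in an ending like _2 or _b are one class to them, and where a whole thing is asked for, a point or a joint stands for the part that bears it (a point fixed in the world has none). Each returns a list of dicts, best first, with "p" (0 to 1); they miss things now and then, are a little off and sometimes report something else, mostly with a low value. They report only what shows in the picture. A call takes as long as a camera call.
- regions_of(thing, camera): "mask" (384x512 bool, what is visible of it) and "box" ([left, top, right, bottom] in pixels, round what is visible of it).
The state is a dict: "clock": time; "qpos": joint angles; "qd": joint speeds; "joint_efforts": joint torques, N m; "position": TCP position; "tool_rot": TCP orientation; "force": force on the tool from outside, world axes, zero at the start; "moment": the same for the moment, N m; "grip_width": finger opening in m; "finger_force": force on a finger pad.
Only numpy, scipy, OpenCV 4.12 (cv2) and the standard library are available. Lean on these libraries where they do the work, as an engineer would, in place of code of your own. Each camera call takes 0.05 s, during which the arm holds its last target. There are 200 camera calls.

## Task

The wide rectangular circuit-board carrier hangs on one of the three hooks, under the nozzle of the fume extractor. Swing the nozzle well aside and leave it there, then lift the carrier up and off its hook and lower it gently, without dropping it in, upright into the empty middle slot of the board rack until it stands on the slot's floor. Leave the two other hanging things on their hooks and the two boards in their slots.

Things in the scene. Friction and masses are not known exactly. Their poses are not given: they have to be found in the camera images.
- carrier: Wide black frame with circuit board, 10 mm thick, 155 tall, 150 g, on any of the hooks. Grip tab 50 mm wide, z 0 to +45; below it a closed window 30 wide, z -40 to 0, for the hook; then the board part 90 wide, z -110 to -40. Origin: middle of the window's top edge, which rests on the hook; z up, x thickness, y width. Parts stand 3 mm proud of its -x face. May be racked either way round.
- stand: Fixed stand with 3 hooks, left or right. Origin on the table below the middle hanging point. Hooks: level 8 mm bars along x at y -105, 0, 105, top z 135, from crossbar (x 75) to x -25, where the tip (x -29 to -21) turns up to z 149; things hang near x 0. To unhook, raise 14 to 32 mm (aim 23), then move 45 mm or more to -x. Foot x 40 to 130, y +-165, 12 high.
- loupe: Bystander on another hook: round lens 66 mm across in black plastic, 150 mm tall in all; tab, window and origin as the carrier's.
- scraper: Bystander on another hook: narrow steel blade 34 mm wide, 152 mm tall in all; black tab, window and origin as the carrier's.
- fume_post: Fixed post of the fume extractor's swing arm, behind the hook stand: foot 90 mm across and 20 high, post 24 thick, 310 high. Its axis, also the arm's upright hinge axis, is at x +220 mm, y 0 in this frame; the origin lies on the table, within 20 mm of below the nozzle at the start. The arm: a level black tube 24 thick at height 325.
- nozzle (a point): Centre of the steel bell nozzle, 230 mm above the table. The bell's rim is 90 mm across at heights 225 to 235 mm; above, it narrows to 48 mm at height 255 and 34 mm at 275, then a neck to 335 mm. On a level arm 220 mm from the post's axis it swings over 70 degrees to either side and stays where it is left; about 3 N moves it.
- rack: Fixed grey board rack 135 x 135 mm, on the other side from the stand. Origin on the table under its centre; x across the slots, y along. Slots 15 mm wide at x -36, 0 (empty), 36; floor at z 12, fins to z 52, reaching in to y +-37; 106 mm between end walls. With the carrier home its origin is at x 0, y 0, z 122 mm here.
- board_a: Bystander: flat circuit board in a black frame, 10 mm thick, 90 wide, 85 high, upright in the rack's slot at x -36 mm. Origin at the middle of its lower edge.
- board_b: Bystander: the same as board_a, in the rack's slot at x +36 mm.

How it is judged:
On the way, in this order (a step that is already met when the one before it is completed fails the run):
1. the nozzle has been swung aside while the carrier still hangs on its hook (distance of nozzle from where it was at the start of the episode above 0.08 m and distance of carrier from where it was at the start of the episode below 0.03 m), for 0.1 s.
2. the carrier has come off the hook's open end, clear of the stand (x of carrier in the frame of stand below -0.034 m and height (world z) of carrier above 0.14 m), for 0.1 s.
At the end, for the whole second after the job is handed in: Carrier released, at rest on the middle slot floor (8 mm across, 12 mm along, height 112-130 mm over rack underside), upright to 0.2 rad, in line to 0.25 rad; nozzle at least 80 mm from its start; loupe, scraper and both racked boards within 25 mm of their starts (x of carrier in the frame of rack between -0.008 and 0.008 m and y of carrier in the frame of rack between -0.012 and 0.012 m and z of carrier in the frame of rack between 0.112 and 0.13 m and angle between carrier's own z axis and vertical below 0.2 rad and angle between the x axis of carrier and the x axis of rack, either way round below 0.25 rad and distance of nozzle from where it was at the start of the episode above 0.08 m and linear speed of carrier below 0.02 m/s and angular speed of carrier below 0.2 rad/s and distance of each of loupe, scraper, board_a, board_b from where it was at the start of the episode below 0.025 m); the robot touches nothing.
It fails at once if the loupe is moved by more than 25 mm (distance of loupe from where it was at the start of the episode above 0.025 m).
It fails at once if the scraper is moved by more than 25 mm (distance of scraper from where it was at the start of the episode above 0.025 m).
It fails at once if the board in the first slot is moved by more than 25 mm (distance of board_a from where it was at the start of the episode above 0.025 m).
It fails at once if the board in the last slot is moved by more than 25 mm (distance of board_b from where it was at the start of the episode above 0.025 m).
It fails at once if the carrier is dropped or thrust into the rack (faster than 0.6 m/s while low over it) (horizontal distance between carrier and rack below 0.08 m and z of carrier in the frame of rack below 0.18 m and linear speed of carrier above 0.6 m/s).
It also fails if it takes over 61 s, if anything falls off the work surface, if the arm or the gripper's body presses on something with over 40 N, if the wrist force passes 120 N, or if a joint passes its speed limit or range.

## Working session

There is one attempt and no reset: what is moved stays moved. The work goes in short steps, Python scripts to look and compute and a tool call to move; the robot and the scene stay as the last step left them, time stands still between calls to the robot, and variables do not carry over. Pictures are saved under pics/ and viewed, at most 10 in all, crops included, and the job is handed in when it is done.

Besides the shell and the picture viewer there is one more tool, called after "Emit:" in YAML: its name, and indented under it one key for each argument. play_rows: Moves the arm, as the interface text tells. Its arguments: {"type":"object","properties":{"plan":{"type":"array"},"newtons":{"type":"number"}},"required":["plan"]}

```bash
mkdir -p pics
cat > h.py <<'E'
import numpy as np, cv2
from workcell import bot, grab_frame, regions_of
def cloud(f):
    d=f["depth"];K=f["camera_matrix"];v,u=np.mgrid[:384,:512]
    P=np.stack([(u-K[0,2])*d/K[0,0],(v-K[1,2])*d/K[1,1],d],-1)
    return (P-f["t"])@f["R"]
E
python3 - <<'E'
from h import *
np.set_printoptions(precision=4,suppress=True)
fs={c:grab_frame(c) for c in("side","top")}
cv2.imwrite("pics/a.png",np.vstack([cv2.resize(fs[c]["pixels"][:,:,::-1],(400,300)) for c in fs]))
for c in fs:
    C=cloud(fs[c]);print(c,"cam at",-fs[c]["R"].T@fs[c]["t"])
    for n in["carrier","stand","loupe","scraper","fume_post","nozzle","rack","board_a"]:
        for r in regions_of(n,c)[:3]:
            m=r["mask"]&(fs[c]["depth"]>0);p=C[m]
            if len(p): print(n,round(r["p"],2),r["box"],m.sum(),np.median(p,0),np.percentile(p,2,axis=0),np.percentile(p,98,axis=0))
s=bot.observe();print(s)
E
```

```text
side cam at [ 0.1172 -0.4892  0.9519]
carrier 0.97 [167.4, 135.9, 193.3, 190.9] 901 [0.5665 0.2059 0.0913] [0.5625 0.1706 0.0118] [0.6206 0.2744 0.1808]
carrier 0.62 [136.0, 126.6, 260.3, 218.7] 2920 [0.645  0.1432 0.0129] [0.5495 0.0516 0.0045] [0.6989 0.3648 0.1386]
stand 0.9 [135.5, 123.0, 261.8, 219.8] 2939 [0.6451 0.1446 0.0128] [0.5522 0.052  0.003 ] [0.7013 0.3649 0.1388]
stand 0.23 [312.4, 247.9, 359.2, 288.6] 1107 [ 0.6299 -0.2247  0.0668] [ 0.6185 -0.2668  0.0114] [ 0.6594 -0.1834  0.0986]
loupe 0.67 [196.5, 157.4, 217.1, 208.7] 709 [0.5658 0.1039 0.1161] [0.5634 0.0799 0.0391] [0.5744 0.136  0.1809]
scraper 0.86 [137.2, 110.6, 158.5, 159.3] 364 [0.5688 0.3247 0.0993] [0.5657 0.2944 0.0003] [0.6312 0.4278 0.1799]
nozzle 0.72 [142.9, 34.0, 246.8, 131.3] 2535 [0.5759 0.2184 0.3163] [0.5252 0.1861 0.2289] [0.7942 0.25   0.3411]
rack 0.62 [280.9, 250.6, 369.2, 337.4] 2339 [ 0.5671 -0.2596  0.0385] [ 0.521  -0.3075  0.0048] [ 0.6702 -0.1682  0.0552]
board_a 0.83 [296.2, 275.1, 339.7, 312.4] 1017 [ 0.5595 -0.2437  0.0702] [ 0.5494 -0.2837  0.017 ] [ 0.5741 -0.2013  0.0988]
board_
[... 1267 characters left out ...]
96  0.0889] [ 0.619  -0.2631  0.0106] [ 0.643  -0.178   0.0998]
board_a 0.52 [325.2, 212.6, 360.4, 227.4] 250 [ 0.5607 -0.2355  0.0936] [ 0.549 -0.28   0.014] [ 0.5833 -0.1948  0.1002]
{'clock': 0.9, 'qpos': array([-1.3462,  0.5214, -0.0363,  1.5995,  0.0212,  1.0211, -0.1128]), 'qd': array([ 0.0004, -0.0004, -0.0008, -0.0014,  0.0013, -0.0001, -0.0009]), 'joint_efforts': array([ -0.0002, -92.6864,   1.9782, -37.0239,   0.018 ,   0.0019,
         0.    ]), 'position': array([0.1816, 0.598 , 0.2453]), 'tool_rot': array([-3.1416, -0.    ,  2.8468]), 'force': array([ 0.6461, -0.5726,  0.8153]), 'moment': array([ 0.0156, -0.02  , -0.0034]), 'finger_force': 0.0, 'grip_width': 0.08569652582918062}
```

View pics/a.png

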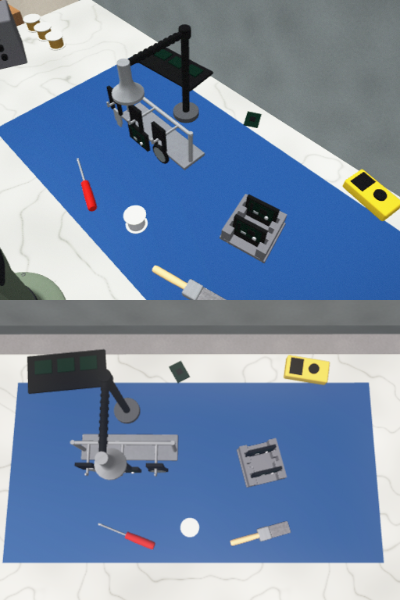

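The side view (crop 400x300) shows the carrier on the middle hook at about (137,128), under the nozzle at (125,90). The loupe hangs to its right at (160,150) and the scraper to its left at (115,105). The rack is at (253,225). The networks' positions agree with the picture, except for the low-value "scraper" on the fume arm and on the rack. Next I'll fit exact poses.

```bash
cat > fit.py <<'E'
from h import *
np.set_printoptions(precision=4,suppress=True)
fs={c:grab_frame(c) for c in("side","top")}
Q={c:cloud(fs[c]) for c in fs}
ok={c:fs[c]["depth"]>0 for c in fs}
def sel(x0,x1,y0,y1,z0,z1,cams=("side","top")):
    return np.vstack([Q[c][ok[c]&(np.abs(Q[c]-[(x0+x1)/2,(y0+y1)/2,(z0+z1)/2])<=[(x1-x0)/2,(y1-y0)/2,(z1-z0)/2]).all(-1)] for c in cams])
def rect(n,p):
    r=cv2.minAreaRect(p[:,:2].astype(np.float32)*1000);print(n,len(p),np.round(r[0],1),np.round(r[1],1),round(r[2],1))
def line(n,p):
    vx,vy,x,y=cv2.fitLine(p[:,:2].astype(np.float32),cv2.DIST_HUBER,0,.001,.001).ravel()
    t=(p[:,:2]-[x,y])@[vx,vy];a,b=np.percentile(t,[1,99]);m=(a+b)/2
    print(n,len(p),"mid",np.round([x+m*vx,y+m*vy],4),"len",round(b-a,4),"ang",round(np.degrees(np.arctan2(vy,vx)),1),"z",p[:,2].min().round(4),p[:,2].max().round(4))
if __name__=="__main__":
    for c in fs:
        print(c)
        k=(c,)
        rect("foot",sel(.58,.72,.03,.40,.009,.016,k))
        line("crossbar",sel(.62,.66,.03,.40,.125,.146,k))
        rect("rack low",sel(.5,.7,-.32,-.14,.008,.07,k))
        line("board near",sel(.53,.59,-.31,-.17,.065,.094,k)); line("board far",sel(.60,.66,-.30,-.15,.065,.094,k))
        line("btop near",sel(.53,.59,-.31,-.17,.094,.104,k)); line("btop far",sel(.60,.66,-.30,-.15,.094,.104,k))
        for n,y0,y1 in(("carrier",.16,.27),("loupe",.06,.155),("scraper",.28,.37)):
            p=sel(.55,.59,y0,y1,.15,.19,k)
            if len(p)>5: line(n,p)
            p=sel(.55,.59,y0,y1,.03,.09,k)
            if len(p)>5: line(n+" low",p)
        rect("rim",sel(.5,.65,.14,.32,.22,.24,k)); rect("bell",sel(.5,.65,.14,.32,.215,.30,k))
        line("tube",sel(.62,.75,.14,.32,.30,.35,k)); rect("post",sel(.74,.86,.18,.32,.1,.29,k)); rect("postfoot",sel(.7,.88,.15,.4,.012,.03,k))
E
python3 fit.py
python3 - <<'E'
from h import *
f=grab_frame("side");i=f["pixels"][20:300,110:380,::-1]
cv2.imwrite("pics/b.png",cv2.resize(i,(780,590),interpolation=cv2.INTER_CUBIC)[:,:])
E
```

```text
side
foot 1911 [655.5 214. ] [331.8  91.5] 89.7
crossbar 460 mid [0.6418 0.1603] len 0.2161 ang 89.6 z 0.1252 0.1407
rack low 3332 [ 598.6 -233.5] [138.2 133.9] 13.0
board near 353 mid [ 0.5591 -0.2424] len 0.0885 ang -76.3 z 0.0652 0.094
board far 359 mid [ 0.629  -0.2255] len 0.0889 ang -76.5 z 0.0652 0.0939
btop near 241 mid [ 0.5637 -0.2408] len 0.0881 ang -77.7 z 0.094 0.1013
btop far 223 mid [ 0.6332 -0.2246] len 0.0887 ang -76.5 z 0.094 0.1011
carrier 201 mid [0.567  0.2147] len 0.0516 ang -86.1 z 0.15 0.183
carrier low 392 mid [0.5656 0.2147] len 0.0901 ang -89.1 z 0.03 0.0897
loupe 243 mid [0.5666 0.1107] len 0.0521 ang -87.2 z 0.15 0.1838
loupe low 265 mid [0.5654 0.1093] len 0.0627 ang -89.1 z 0.0328 0.0896
scraper 75 mid [0.5677 0.334 ] len 0.0262 ang 86.2 z 0.15 0.182
scraper low 129 mid [0.5693 0.3193] len 0.0365 ang -89.0 z 0.0308 0.0896
rim 340 [560.  218.2] [70.5 89.2] 63.0
bell 1158 [559.8 219.5] [74.  89.2] 57.9
tube 575 mid [0.685  0.2214] len 0.1278 ang 0.4 z 0.3123 0.3392
post 625 [780.1 223.4] [17.3 23.9] 45.1
postfoot 593 [830.5 284.8] [239.1  88.2] 51.3
top
f
[... 390 characters left out ...]
id [ 0.6332 -0.2217] len 0.0883 ang -76.6 z 0.0941 0.101
carrier 12 mid [0.5697 0.1934] len 0.0101 ang -3.6 z 0.1505 0.1751
carrier low 82 mid [0.5647 0.1982] len 0.0523 ang -86.3 z 0.0309 0.0899
loupe 135 mid [0.5674 0.1126] len 0.0488 ang 89.4 z 0.1502 0.1839
loupe low 69 mid [0.5641 0.112 ] len 0.0625 ang -89.8 z 0.0394 0.0898
scraper 143 mid [0.5688 0.3223] len 0.0495 ang -86.8 z 0.1512 0.1841
scraper low 25 mid [0.5682 0.3266] len 0.025 ang 88.7 z 0.0441 0.0896
rim 312 [560.9 226.8] [81.2 88.6] 45.9
bell 1032 [560.9 226.8] [81.2 88.6] 45.9
tube 683 mid [0.6852 0.2287] len 0.1278 ang 0.3 z 0.3199 0.3402
post 300 [779.3 227.4] [14.8 23.9] 33.4
postfoot 730 [829.4 285.5] [231.3  88.9] 50.6
```

View pics/b.png

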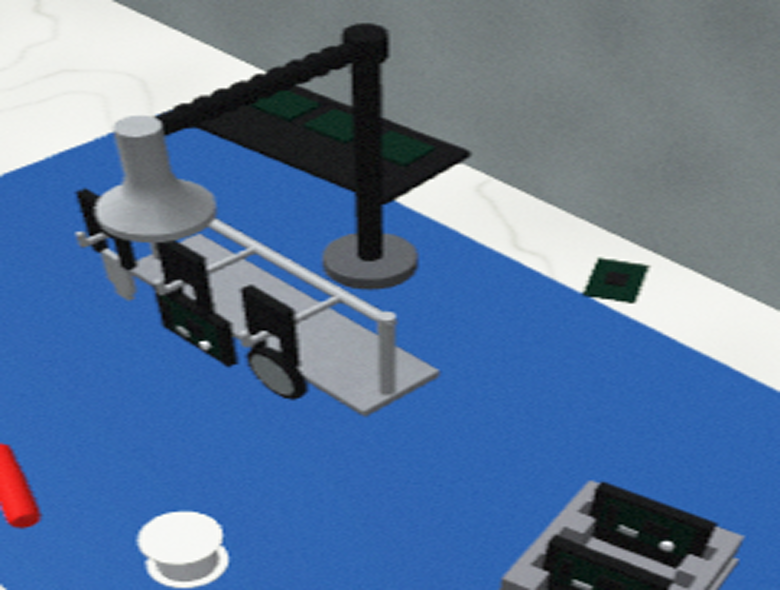

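The crop shows the wide carrier on the middle hook at about (195,300), with the bell above it at (155,205). The swing tube runs to the post at (365,150), and the rack's middle slot is empty. I'll approach the nozzle from its -y side with the jaws open and push it towards +y, away from the rack.

Emit:
play_rows:
  plan:
    - [[0, 0, 0], [0, 0, -0.98], -1]
    - [[0, 0, 0], [0, 0, -0.98], -1]
    - [[-0.45, -0.96, 0.06], [0, 0, 0], -1]
    - [[-0.45, -0.96, 0.06], [0, 0, 0], -1]
    - [[-0.45, -0.96, 0.06], [0, 0, 0], -1]
    - [[-0.45, -0.96, 0.06], [0, 0, 0], -1]
    - [[-0.45, -0.96, 0.06], [0, 0, 0], -1]
    - [[-0.45, -0.96, 0.06], [0, 0, 0], -1]
    - [[-0.45, -0.96, 0.06], [0, 0, 0], -1]
    - [[-0.45, -0.96, 0.06], [0, 0, 0], -1]
    - [[-0.45, -0.96, 0.06], [0, 0, 0], -1]
    - [[-0.45, -0.96, 0.06], [0, 0, 0], -1]
    - [[-0.45, -0.96, 0.06], [0, 0, 0], -1]
    - [[-0.45, -0.96, 0.06], [0, 0, 0], -1]
    - [[-0.45, -0.96, 0.06], [0, 0, 0], -1]
    - [[-0.45, -0.96, 0.06], [0, 0, 0], -1]
    - [[-0.45, -0.96, 0.06], [0, 0, 0], -1]
    - [[-0.45, -0.96, 0.06], [0, 0, 0], -1]
    - [[-0.45, -0.96, 0.06], [0, 0, 0], -1]
    - [[-0.45, -0.96, 0.06], [0, 0, 0], -1]

```text
clock: 3.55
position: [0.3841, 0.1651, 0.2184]
tool_rot: [3.141, 0.0, 3.141]
force: [0.2, 0.7, -0.5]
grip_width: 0.0852
finger_force: 0.0
```

Emit:
play_rows:
  plan:
    - [[-0.46, -0.95, 0.07], [0, 0, 0], -1]
    - [[-0.46, -0.95, 0.07], [0, 0, 0], -1]
    - [[-0.46, -0.95, 0.07], [0, 0, 0], -1]
    - [[-0.46, -0.95, 0.07], [0, 0, 0], -1]
    - [[-0.9, 0, 0], [0, 0, 0], -1]
    - [[-0.9, 0, 0], [0, 0, 0], -1]
    - [[-0.9, 0, 0], [0, 0, 0], -1]
    - [[-0.9, 0, 0], [0, 0, 0], -1]
    - [[-0.9, 0, 0], [0, 0, 0], -1]
    - [[-0.9, 0, 0], [0, 0, 0], -1]
    - [[0, 0, 0], [0, 0, 0], -1]

```text
clock: 4.92
position: [0.5655, 0.0706, 0.211]
tool_rot: [-3.141, 0.0, 3.14]
force: [-0.6, 0.1, -0.2]
grip_width: 0.0854
finger_force: 0.0
```

Run:
```python
from h import *
f=grab_frame("side");i=f["pixels"][20:300,110:380,::-1]
cv2.imwrite("pics/c.png",cv2.resize(i,(780,590),interpolation=cv2.INTER_CUBIC))
```

```text
(no output)
```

View pics/c.png

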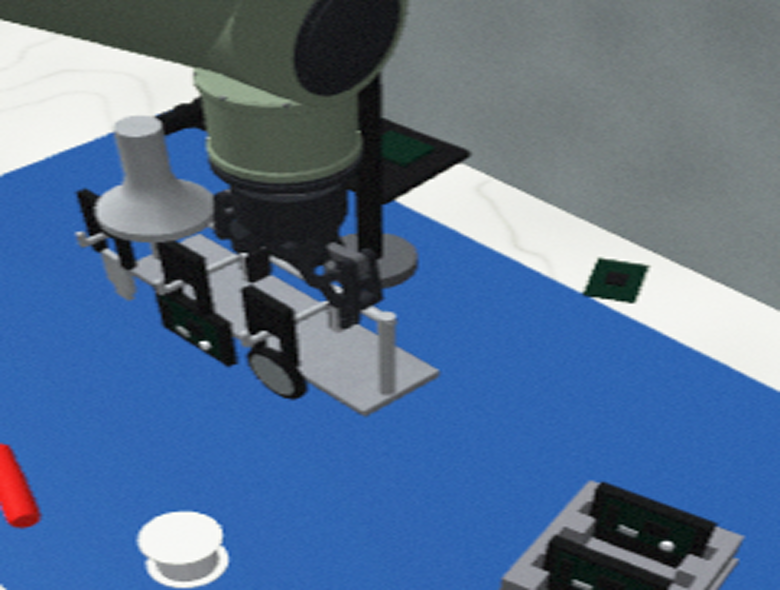

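The side view shows the open gripper to the right of the bell, at about (300,250), with its fingertips above the loupe tab. I'll push along the arc.

Emit:
play_rows:
  plan:
    - [[0, 0.52, 0], [0, 0, 0], -1]
    - [[0, 0.52, 0], [0, 0, 0], -1]
    - [[0, 0.52, 0], [0, 0, 0], -1]
    - [[0, 0.52, 0], [0, 0, 0], -1]
    - [[-0.05, 0.52, 0], [0, 0, 0], -1]
    - [[-0.05, 0.52, 0], [0, 0, 0], -1]
    - [[-0.05, 0.52, 0], [0, 0, 0], -1]
    - [[-0.14, 0.52, 0], [0, 0, 0], -1]

```text
clock: 5.98
position: [0.5721, 0.1755, 0.2113]
tool_rot: [-3.142, -0.0, 3.141]
force: [-2.3, -2.6, 0.4]
grip_width: 0.0853
finger_force: 1.4
```

Emit:
play_rows:
  plan:
    - [[-0.14, 0.52, 0], [0, 0, 0], -1]
    - [[-0.14, 0.52, 0], [0, 0, 0], -1]
    - [[-0.26, 0.52, 0], [0, 0, 0], -1]
    - [[-0.26, 0.52, 0], [0, 0, 0], -1]
    - [[-0.26, 0.52, 0], [0, 0, 0], -1]
    - [[-0.42, 0.52, 0], [0, 0, 0], -1]
    - [[-0.42, 0.52, 0], [0, 0, 0], -1]
    - [[-0.42, 0.52, 0], [0, 0, 0], -1]
    - [[-0.45, 0.45, 0], [0, 0, 0], -1]
    - [[0, 0, 0], [0, 0, 0], -1]

```text
clock: 7.22
position: [0.6417, 0.2912, 0.2109]
tool_rot: [3.141, 0.0, 3.142]
force: [-1.3, -0.6, -1.0]
grip_width: 0.0854
finger_force: 0.0
```

Run:
```python
from h import *
np.set_printoptions(precision=4,suppress=True)
f=grab_frame("top");g=grab_frame("side");
cv2.imwrite("pics/d.png",np.vstack([cv2.resize(x["pixels"][:300,60:380,::-1],(640,300)) for x in(f,g)]))
for c,F in(("top",f),("side",g)):
  C=cloud(F)
  for r in regions_of("nozzle",c)[:1]:
    m=r["mask"]&(F["depth"]>0)&(C[...,2]>.22)&(C[...,2]<.3);print(c,r["p"],m.sum(),cv2.minEnclosingCircle(C[m][:,:2].astype(np.float32)) if m.any() else 0)
```

```text
top 0.59 0 0
side 0.74 675 ((0.6219733357429504, 0.38509896397590637), 0.041626330465078354)
```

View pics/d.png

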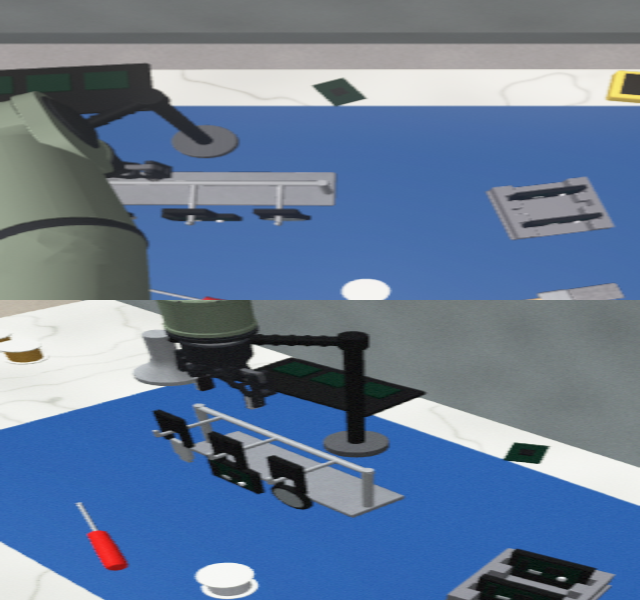

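The nozzle is now at about (0.625, 0.39), roughly 165 mm aside, and all three hanging things are still on their hooks. I'll refine the carrier and rack poses while the view is clear.

Run:
```python
from fit import *
for c in fs:
    k=(c,);print(c)
    line("carrier tab",sel(.55,.59,.175,.26,.15,.178,k)); line("carrier top",sel(.55,.595,.175,.26,.176,.19,k)); line("car low",sel(.55,.59,.16,.27,.03,.09,k))
    rect("rack walls",sel(.5,.7,-.32,-.14,.040,.062,k));line("near",sel(.53,.59,-.31,-.17,.094,.104,k)); line("far",sel(.60,.66,-.30,-.15,.094,.104,k))
    rect("near",sel(.53,.59,-.31,-.17,.094,.104,k)); rect("far",sel(.60,.66,-.30,-.15,.094,.104,k)); rect("cartop",sel(.55,.595,.175,.26,.176,.19,k))
    # rack in its own frame: extents at yaw 13.5deg
    p=sel(.5,.7,-.32,-.14,.044,.060,k);a=np.radians(13.5);q=(p[:,:2]-[.598,-.2325])@np.array([[np.cos(a),-np.sin(a)],[np.sin(a),np.cos(a)]])
    print("ext",np.percentile(q,[.5,2,98,99.5],axis=0).T*1000)
    H,xe,ye=np.histogram2d(q[:,0]*1000,q[:,1]*1000,bins=[np.arange(-75,76,5)]*2);print("x hist",H.sum(1).astype(int));print("y hist",H.sum(0).astype(int))
```

```text
side
carrier tab 148 mid [0.5665 0.2157] len 0.0526 ang -88.4 z 0.1501 0.1779
carrier top 84 mid [0.5702 0.2151] len 0.0498 ang 89.2 z 0.1765 0.1839
car low 380 mid [0.5658 0.2146] len 0.0907 ang -89.5 z 0.0302 0.09
rack walls 1594 [ 598.7 -232. ] [138.9 127.2] 13.4
near 238 mid [ 0.563  -0.2409] len 0.088 ang -76.7 z 0.0941 0.1013
far 211 mid [ 0.6331 -0.2247] len 0.0874 ang -76.8 z 0.0941 0.1021
near 238 [ 563.9 -240.5] [13.  90.3] 13.0
far 211 [ 633.1 -224.2] [12.7 90.3] 14.0
cartop 84 [570.3 214.7] [11.4 50.7] 0.8
ext [[-67.0229 -66.2482  63.1478  67.6427]
 [-63.0984 -62.7127  61.8097  62.6551]]
x hist [  0  63  61  66  55  68 139  89  27  37  32  38  28  33  16  24  55  59
  53  57  90 151  24  27  33  33  30  28  21   1]
y hist [  0   0 116 148 128 119  94  53  21  18  27  21  14  20  16  17  21  24
  21  20  15  14  64  70  55 104 137  81   0   0]
top
carrier tab 55 mid [0.5667 0.2172] len 0.0489 ang -86.0 z 0.1572 0.178
carrier top 104 mid [0.5699 0.2187] len 0.0482 ang -89.9 z 0.1762 0.184
car low 121 mid [0.5649 0.2176] len 0.0897 ang -89.4 z 0.0314 0.0899
rack walls 970 [ 598.5 -230.3] [135.5 127.2] 13.5
near 127 mid [ 0.5633 -0.2383] len 0.0884 ang -77.1 z 0.0941 0.1029
far 131 mid [ 0.6333 -0.2214] len 0.0868 ang -76.9 z 0.094 0.1029
near 127 [ 563.2 -237.7] [10.2 89.8] 13.6
far 131 [ 632.9 -221.6] [11.2 90.5] 13.6
cartop 104 [569.8 218.6] [10.3 48.8] 0.4
ext [[-66.2134 -64.5876  65.6282  67.8493]
 [-61.2865 -60.2161  64.8166  65.3978]]
x hist [ 0 17 43 41 41 41 51 19 17 23 40 40 42 33 18 14 33 38 43 38 47 43 15 16
 27 42 40 38 25  0]
y hist [  0   0  23  95  88  68  63  68  16   2   7   5   4   1   0   2   5   4
   6   3   3   4  15  71  82  66 102 110  12   0]
```

Emit:
play_rows:
  plan:
    - [[0.3, -0.9, 0], [0, 0, 0], -1]
    - [[0.3, -0.9, -0.4], [0, 0, 1], -1]
    - [[0.3, -0.9, -0.4], [0, 0, 1], -1]
    - [[0, 0, 0], [0, 0, 1], -1]
    - [[0, 0, 0], [0, 0, 1], -1]
    - [[0, 0, 0], [0, 0, 1], -1]
    - [[0, 0, 0], [0, 0, 1], -1]
    - [[0, 0, 0], [0, 0, 1], -1]
    - [[0, 0, 0], [0, 0, 1], -1]
    - [[0, 0, 0], [0, 0, 1], -1]
    - [[0, 0, 0], [0, 0, 1], -1]
    - [[0, 0, 0], [0, 0, 0.47], -1]
    - [[0, 0, 0], [0, 0, 0], -1]

```text
clock: 9.15
position: [0.6154, 0.2238, 0.2314]
tool_rot: [3.141, -0.0, 1.571]
force: [-0.4, 0.6, 0.3]
grip_width: 0.0851
finger_force: 0.0
```

Emit:
play_rows:
  plan:
    - [[-0.15, -0.91, 0], [0, 0, 0], -1]
    - [[-0.14, -0.91, 0], [0, 0, 0], -1]
    - [[0, 0, 0], [0, 0, 0], -1]
    - [[0, 0, 0.5], [0, 0, 0], -1]
    - [[0, 0, 0.5], [0, 0, 0], -1]
    - [[0, 0, 0.5], [0, 0, 0], -1]
    - [[0, 0, 0.5], [0, 0, 0], -1]
    - [[0, 0, 0.5], [0, 0, 0], -1]
    - [[0, 0, 0], [0, 0, 0], -1]
    - [[0, 0, 0], [0, 0, 0], -1]

```text
clock: 10.4
position: [0.5702, 0.2165, 0.1691]
tool_rot: [3.141, -0.0, 1.57]
force: [0.1, 0.8, 0.0]
grip_width: 0.0852
finger_force: 0.0
```

Emit:
play_rows:
  newtons: 35
  plan:
    - [[0, 0, 0], [0, 0, 0], 0.6]
    - [[0, 0, 0], [0, 0, 0], 0.6]
    - [[0, 0, 0], [0, 0, 0], 0.6]
    - [[0, 0, 0], [0, 0, 0], 1]
    - [[0, 0, 0], [0, 0, 0], 1]
    - [[0, 0, 0], [0, 0, 0], 1]
    - [[0, 0, 0], [0, 0, 0], 1]
    - [[0, 0, 0], [0, 0, 0], 1]

```text
clock: 11.4
position: [0.57, 0.2166, 0.1689]
tool_rot: [-3.142, -0.0, 1.57]
force: [-1.4, -0.7, 3.2]
grip_width: 0.0094
finger_force: 39.4
```

Run:
```python
from h import *
f=grab_frame("side");i=f["pixels"][60:240,110:290,::-1]
cv2.imwrite("pics/e.png",cv2.resize(i,(600,600),interpolation=cv2.INTER_CUBIC))
```

```text
(no output)
```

View pics/e.png

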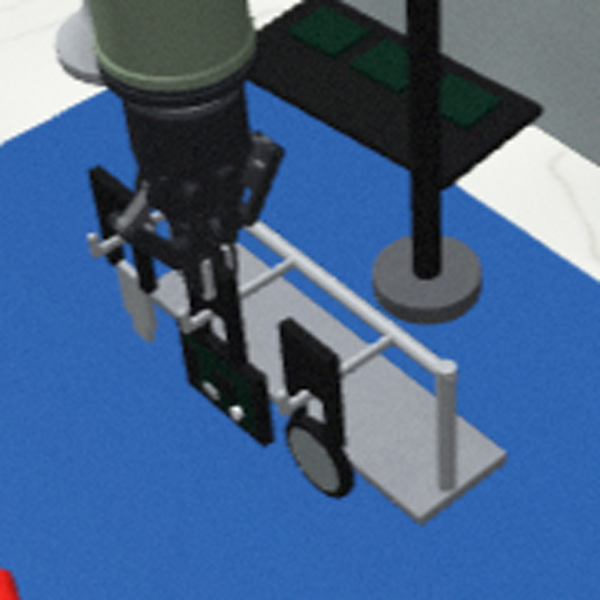

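The jaws have closed on the carrier's tab (fingers at about (210,250) in the crop, opening 9.4 mm), with the neighbours untouched. Next: raise 23 mm, then draw off towards -x.

Emit:
play_rows:
  plan:
    - [[0, 0, -0.31], [0, 0, 0], 1]
    - [[0, 0, -0.31], [0, 0, 0], 1]
    - [[0, 0, -0.3], [0, 0, 0], 1]
    - [[0, 0, 0], [0, 0, 0], 1]
    - [[0, -0.4, 0], [0, 0, 0], 1]
    - [[0, -0.4, 0], [0, 0, 0], 1]

```text
clock: 12.2
position: [0.549, 0.2164, 0.1915]
tool_rot: [-3.141, 0.0, 1.57]
force: [0.3, -0.5, -2.2]
grip_width: 0.0092
finger_force: 38.7
```

Emit:
play_rows:
  plan:
    - [[0, -0.6, 0], [0, 0, 0], 1]
    - [[0, -0.7, 0], [0, 0, 0], 1]
    - [[0, -0.7, 0], [0, 0, 0], 1]
    - [[0, -0.5, -0.4], [0, 0, 0], 1]
    - [[0, 0, -0.8], [0, 0, 0], 1]
    - [[0, 0, -0.8], [0, 0, 0], 1]
    - [[0, 0, -0.8], [0, 0, 0], 1]
    - [[0, 0, -0.8], [0, 0, 0], 1]
    - [[0, 0, -0.4], [0, 0, 0], 1]
    - [[0, 0, 0], [0, 0, 0], 1]

```text
clock: 13.45
position: [0.4874, 0.2167, 0.2923]
tool_rot: [3.141, -0.001, 1.57]
force: [0.1, -0.1, -2.2]
grip_width: 0.0091
finger_force: 38.7
```

Emit:
play_rows:
  plan:
    - [[-0.5, 0, 0], [0, 0, 0], 1]
    - [[-0.9, 0.1, 0], [0, 0, 0], 1]
    - [[-0.9, 0.2, 0], [0, 0, 0], 1]
    - [[-0.9, 0.2, 0], [0, 0, 0], 1]
    - [[-0.9, 0.2, 0], [0, 0, 0], 1]
    - [[-0.9, 0.2, 0], [0, 0, 0], 1]
    - [[-0.9, 0.2, 0], [0, 0, 0], 1]
    - [[-0.9, 0.2, 0], [0, 0, 0], 1]
    - [[-0.9, 0.2, 0], [0, 0, 0], 1]
    - [[-0.9, 0.2, 0], [0, 0, 0], 1]
    - [[-0.9, 0.2, 0], [0, 0, 0], 1]
    - [[-0.9, 0.2, 0], [0, 0, 0], 1]
    - [[-0.9, 0.2, 0], [0, 0, 0], 1]
    - [[-0.9, 0.2, 0], [0, 0, 0], 1]
    - [[-0.9, 0.2, 0], [0, 0, 0], 1]
    - [[-0.5, 0.2, 0], [0, 0, 0], 1]
    - [[0, 0, 0], [0, 0, -0.8], 1]
    - [[0, 0, 0], [0, 0, -0.77], 1]
    - [[0, 0, 0], [0, 0, 0], 1]
    - [[0, 0, 0], [0, 0, 0], 1]

```text
clock: 15.95
position: [0.5597, -0.1235, 0.2916]
tool_rot: [-3.141, -0.0, 1.803]
force: [-0.0, 0.5, -0.7]
grip_width: 0.0094
finger_force: 38.7
```

Run:
```python
from h import *
np.set_printoptions(precision=4,suppress=True)
s=bot.observe();print(s["position"],s["tool_rot"],s["qpos"])
F={c:grab_frame(c) for c in("side","top")};p0=s["position"];yaw=s["tool_rot"][2];ax=np.array([np.sin(yaw),-np.cos(yaw)]);ay=np.array([np.cos(yaw),np.sin(yaw)])
for c,f in F.items():
    C=cloud(f);m=f["depth"]>0
    q=C-p0;u=q[...,:2]@ax;v=q[...,:2]@ay;w=q[...,2]
    for n,a,b in(("board",-.138,-.085),("low tab",-.075,-.03)):
        k=m&(abs(u)<.03)&(abs(v)<.07)&(w>a)&(w<b)
        if k.sum()>20:
            fit=np.polyfit(v[k],u[k],1);fz=np.polyfit(w[k],u[k],1)
            print(c,n,k.sum(),"u med",np.median(u[k]),"pct",np.percentile(u[k],[2,98]),"v",np.percentile(v[k],[1,99]),"w",np.percentile(w[k],[1,99]),"yaw slope",fit[0],"tilt du/dw",fz[0])
    k=m&(abs(u)<.03)&(abs(v)<.07)&(w<-.10)&(w>-.17);print("bottom w",np.percentile(w[k],[.5,2]))
f=F["side"];cv2.imwrite("pics/f.png",cv2.resize(f["pixels"][100:340,220:430,::-1],(525,600),interpolation=cv2.INTER_CUBIC))
```

```text
[ 0.5597 -0.1235  0.2916] [-3.1413 -0.0001  1.803 ] [-0.2867  0.4425  0.566   1.7065 -0.2648  1.07    0.5962]
side board 703 u med -0.004540382910996566 pct [-0.0085  0.0017] v [-0.0457  0.043 ] w [-0.1375 -0.0855] yaw slope -0.01771629754872851 tilt du/dw -0.003035617194266192
side low tab 360 u med -0.0027987368664624847 pct [-0.0054  0.0056] v [-0.0433  0.0419] w [-0.0749 -0.0303] yaw slope -0.002115456658869643 tilt du/dw -0.05826958895632888
bottom w [-0.1452 -0.1433]Traceback (most recent call last):
  File "<stdin>", line 13, in <module>
    return _quantile_unchecked(
        a, q, axis, out, overwrite_input, method, keepdims, weights)
    return _ureduce(a,
                    func=_quantile_ureduce_func,
    ...<5 lines>...
                    overwrite_input=overwrite_input,
                    method=method)
    r = func(a, **kwargs)
    result = _quantile(arr,
                       quantiles=q,
    ...<2 lines>...
                       out=out,
                       weights=wgt)
    slices_having_nans = np.isnan(arr[-1, ...])
                                  ~~~^^^^^^^^^
IndexError: index -1 is out of bounds for axis 0 with size 0
```

Emit:
play_rows:
  plan:
    - [[-0.75, 0.09, 0], [0, 0, -0.02], 1]
    - [[-0.8, 0.09, 0], [0, 0, 0], 1]
    - [[-0.8, 0.09, 0], [0, 0, 0], 1]
    - [[-0.8, 0.09, 0], [0, 0, 0], 1]
    - [[-0.8, 0.08, 0], [0, 0, 0], 1]
    - [[-0.6, 0.08, 0], [0, 0, 0], 1]
    - [[0, 0, 0.5], [0, 0, 0], 1]
    - [[0, 0, 0.5], [0, 0, 0], 1]
    - [[0, 0, 0], [0, 0, 0], 1]
    - [[0, 0, 0], [0, 0, 0], 1]

```text
clock: 17.3
position: [0.5993, -0.2305, 0.267]
tool_rot: [3.141, -0.0, 1.809]
force: [0.3, 0.0, -2.2]
grip_width: 0.0092
finger_force: 38.7
```

```bash
cat > chk.py <<'E'
from h import *
np.set_printoptions(precision=4,suppress=True)
import sys
s=bot.observe();print(s["position"],s["tool_rot"])
F={c:grab_frame(c) for c in("side","top")}
a=.2356;ax=np.array([np.cos(a),np.sin(a)]);ay=np.array([-np.sin(a),np.cos(a)]);o=np.array([.5985,-.2313])
for c,f in F.items():
    C=cloud(f);m=f["depth"]>0;q=C[...,:2]-o;u=q@ax;v=q@ay;w=C[...,2]
    for n,c0,z0,z1 in(("carrier",0,.106,.3),("near",-.036,.06,.1),("far",.036,.06,.1)):
        k=m&(abs(u-c0)<.014)&(abs(v)<.06)&(w>z0)&(w<z1)
        if k.sum()>20: print(c,n,k.sum(),"u",np.percentile(u[k],[2,50,98]),"v",np.percentile(v[k],[1,99]),"z",np.percentile(w[k],[.5,99.5]),"yaw",np.polyfit(v[k],u[k],1)[0])
cv2.imwrite(sys.argv[1],cv2.resize(F["side"]["pixels"][100:340,220:430,::-1],(525,600),interpolation=cv2.INTER_CUBIC))
E
python3 chk.py pics/g.png
```

```text
[ 0.5993 -0.2305  0.267 ] [ 3.1414 -0.      1.8093]
side carrier 1676 u [-0.0085 -0.0029  0.0064] v [-0.0448  0.0437] z [0.1232 0.2852] yaw -0.013133725617964234
side near 650 u [-0.044  -0.0404 -0.031 ] v [-0.0459  0.043 ] z [0.0607 0.0998] yaw -0.0013404022189350796
side far 159 u [0.0272 0.0307 0.04  ] v [-0.0463  0.041 ] z [0.0601 0.0984] yaw -0.04760171853342845
top carrier 37 u [-0.0032  0.0013  0.0067] v [0.0386 0.0474] z [0.1247 0.1931] yaw -0.34224101229235393
top far 111 u [0.0287 0.0346 0.0412] v [0.0014 0.0465] z [0.0614 0.0994] yaw -0.012721623665395435
```

View pics/g.png

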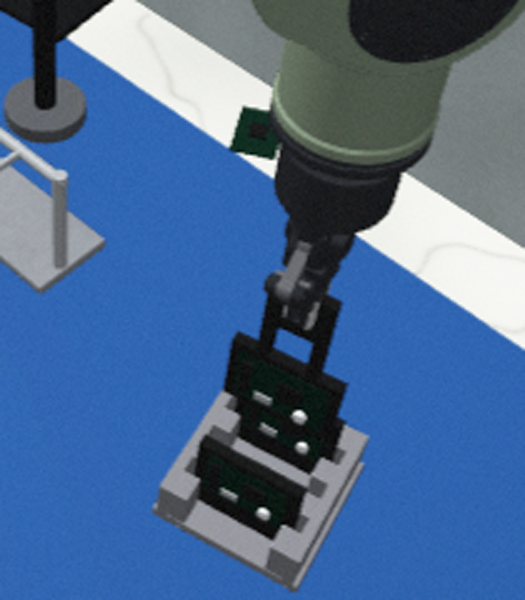

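The carrier hangs directly over the empty middle slot (lower edge around (285,435) in the crop), in line with the boards. I'll trim 1 mm across the slot and lower.

Emit:
play_rows:
  plan:
    - [[0, -0.04, 0.3], [0, 0, 0.02], 1]
    - [[0, 0, 0.5], [0, 0, 0], 1]
    - [[0, 0, 0.5], [0, 0, 0], 1]
    - [[0, 0, 0.5], [0, 0, 0], 1]
    - [[0, 0, 0.4], [0, 0, 0], 1]
    - [[0, 0, 0.3], [0, 0, 0], 1]
    - [[0, 0, 0.3], [0, 0, 0], 1]
    - [[0, 0, 0.3], [0, 0, 0], 1]
    - [[0, 0, 0], [0, 0, 0], 1]

```text
clock: 18.52
position: [0.5981, -0.2311, 0.1888]
tool_rot: [-3.141, -0.0, 1.806]
force: [0.5, 0.8, -1.5]
grip_width: 0.0094
finger_force: 38.6
```

Emit:
play_rows:
  plan:
    - [[0, 0, 0.25], [0, 0, 0], 1]
    - [[0, 0, 0.25], [0, 0, 0], 1]
    - [[0, 0, 0.25], [0, 0, 0], 1]
    - [[0, 0, 0.2], [0, 0, 0], 1]
    - [[0, 0, 0.1], [0, 0, 0], 1]
    - [[0, 0, 0], [0, 0, 0], 1]

```text
clock: 19.27
position: [0.5982, -0.2312, 0.1629]
tool_rot: [-3.141, -0.0, 1.806]
force: [0.8, -1.8, -1.3]
grip_width: 0.0093
finger_force: 38.7
```

Emit:
play_rows:
  plan:
    - [[0, 0, 0.08], [0, 0, 0], 1]
    - [[0, 0, 0.08], [0, 0, 0], 1]
    - [[0, 0, 0.06], [0, 0, 0], 1]
    - [[0, 0, 0], [0, 0, 0], 1]

```text
clock: 19.77
position: [0.5982, -0.2312, 0.1574]
tool_rot: [-3.141, -0.0, 1.806]
force: [-0.5, -0.5, -2.2]
grip_width: 0.0091
finger_force: 38.7
```

Emit:
play_rows:
  plan:
    - [[0, 0, 0.04], [0, 0, 0], 1]
    - [[0, 0, 0.04], [0, 0, 0], 1]
    - [[0, 0, 0], [0, 0, 0], 1]

```text
clock: 20.15
position: [0.5985, -0.2312, 0.1561]
tool_rot: [3.141, 0.0, 1.806]
force: [-0.7, 1.2, 5.2]
grip_width: 0.0093
finger_force: 39.8
```

Force upward of about 5 N shows it stands on the floor. I'll release and retreat straight up.

Emit:
play_rows:
  plan:
    - [[0, 0, 0], [0, 0, 0], 0.7]
    - [[0, 0, 0], [0, 0, 0], 0.5]
    - [[0, 0, 0], [0, 0, 0], 0.2]
    - [[0, 0, 0], [0, 0, 0], -0.2]
    - [[0, 0, 0], [0, 0, 0], -0.5]
    - [[0, 0, 0], [0, 0, 0], -0.5]
    - [[0, 0, -0.3], [0, 0, 0], -0.5]
    - [[0, 0, -0.6], [0, 0, 0], -0.5]
    - [[0, 0, -0.8], [0, 0, 0], -0.5]
    - [[0, 0, -0.8], [0, 0, 0], -0.5]
    - [[0, 0, -0.8], [0, 0, 0], -0.5]
    - [[0, 0, -0.8], [0, 0, 0], -0.5]
    - [[0, 0, 0], [0, 0, 0], -0.5]
    - [[0, 0, 0], [0, 0, 0], -0.5]

```text
clock: 21.9
position: [0.5981, -0.2311, 0.2582]
tool_rot: [3.141, -0.0, 1.806]
force: [0.1, 0.7, -0.8]
grip_width: 0.064
finger_force: 0.0
```

```bash
python3 chk.py pics/i.png
```

```text
[ 0.5981 -0.2311  0.2582] [ 3.1415 -0.0001  1.8058]
side carrier 523 u [-0.0051 -0.0029  0.0062] v [-0.0255  0.0241] z [0.107  0.1697] yaw -0.009161525157808811
side near 652 u [-0.044  -0.0404 -0.0309] v [-0.0459  0.0431] z [0.0605 0.0997] yaw 0.00026859074344950435
side far 280 u [0.0286 0.0316 0.0408] v [-0.0462  0.0436] z [0.0602 0.0998] yaw -0.010130548471600569
top far 114 u [0.0288 0.0339 0.041 ] v [0.002  0.0463] z [0.062  0.0997] yaw -0.013950277049605456
```

View pics/i.png

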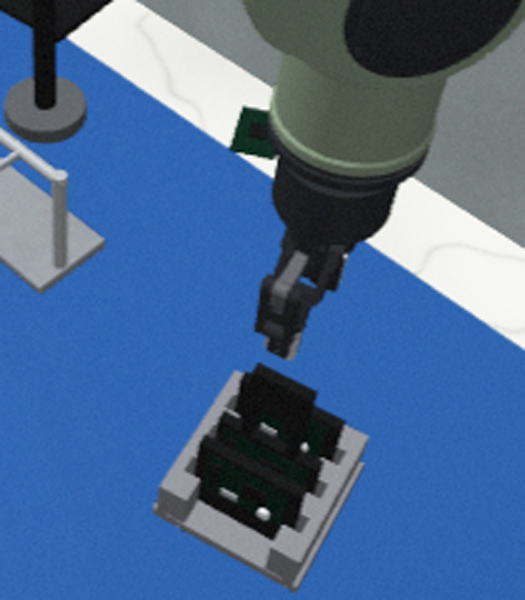

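The carrier stands upright in the middle slot (crop (280,400)), its tab top at about 0.168 m as expected when seated, and the gripper is clear. Both boards are unmoved.

```bash
python3 -c "
from workcell import bot
print(bot.job_done())"
```

```text
the job is handed in; nothing more can be done
None
```

The job is handed in, with no verdict returned: the carrier stands upright and released in the rack's middle slot, the nozzle is about 165 mm aside, and the two racked boards and two other hanging things showed no movement when last checked (the hanging things before the carrier came off).

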